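Set the length stop of a tube-cutting jig

ROBOT

A 6-joint arm with a two-finger parallel gripper is mounted at the origin on the work surface. World frame = base frame: x ahead of the robot, y to its left, z up, the work surface at z = 0. Lengths are in m, angles in rad, forces in N, time in s.
With the tool pointing down it reaches from about 0.25 to 0.775 m from the base axis. Payload 4 kg.
Tool frame: the origin (TCP) lies between the finger pads; the fingertips stand 14 mm ahead of it and the grasp point (between the pads) lies 5 mm behind it (robot.nose_length is the distance from the TCP to the fingertips, in m); z points along the fingers, y is the direction in which the jaws open and shut (so a half turn about z gives the same grasp; the last joint's range is limited). The gripper opens to 94 mm and grips with 3 to 60 N. Pads are 16 mm wide; open, the fingers measure 119 mm over their backs; the gripper's body (75 mm by 177 mm) begins 78 mm behind the grasp point.
Start: joints at [-0.103, 0.087, 1.371, -0, 1.684, -0.103], TCP at [0.55, -0, 0.22] pointing down, gripper open.
Joint ranges: [-3.1, 3.1], [-0.76, 2.03], [0.27, 2.55], [-1.08, 4.22], [0.17, 2.65], [-2.57, 2.57]. Speed limits (rad/s): [2.79, 2.79, 3.14, 3.14, 3.14, 3.14].

INTERFACE

Orientations are given as [roll, pitch, yaw] about the fixed x, y, z axes, in that order (R = Rz(yaw) Ry(pitch) Rx(roll)).
In Python, from bench import robot, eyes, finder gives the robot as it stands.
- The arm moves only by the tool play_rows, never from a script. Its argument "rows" is a list of rows, each an object with "linear": the shift along the tool's x, y, z in cm, a list of three; "spin": the turn about the tool's z in degrees. A call has 1 to 12 rows; each row shifts and turns the commanded pose from where the row before left it, along the tool's axes as they then stand; what a row does not reach is not made up. A row lasts 1/12 s, in which the tool goes at most 41.7 mm and 7.16 degrees, less where a joint would pass 70% of its speed; a pose out of reach is approached as far as the arm can. A call with a gripper value outside its range is refused whole. "claw" is the finger opening in cm, from 0 to 9.4, set as the call begins (left out, the last holds). The fingers move at their own pace and stop on an object; the grip force is fixed at half the most. Time passes only in rows, so rows that do not move let the fingers close. It gives the time, the measured TCP pose, the force and the opening at its end, in the units of the state.
- robot.get_obs(): the state, without advancing time (a new reading comes with each control period).
- eyes.snapshot(name): name is "scene" or "side" or "wrist"; returns a dict with "frame" (400x640x3 uint8, red, green, blue), "fx", "fy", "cx", "cy" (pixels), "rvec" (rotation vector, rad) and "tvec" (3), from world to camera coordinates, as OpenCV has them; the wrist camera has in their place "mount" (4x4, takes a point from camera to tool coordinates, whose origin is the TCP and whose axes are the flange's). Camera axes: x right, y down, z forward; pixel columns grow to the right and rows downward; lengths in m; the calibration is good to about 2 mm. The wrist camera is an equidistant fisheye: a pixel r from the principal point sees the ray r / f radians off the axis. A picture is of the moment at which its call begins: read the wrist's pose just before it. There is no depth.
- robot.close_job(): hands the job in, once; it reports no verdict.
Trained networks look in a picture, given as the dict that the camera call returned (one of the last four; its "shot" number tells which), for a name from the list of things; names that differ only in an ending like _2 or _b are one class to them, and where a whole thing is asked for, a point or a joint stands for the part that bears it (a point fixed in the world has none). Each returns a list of dicts, best first, with "conf" (0 to 1); they miss things now and then, are a little off and sometimes report something else, mostly with a low value. They report only what shows in the picture. A call takes as long as a camera call.
- finder.silhouettes(picture, name): "pixels" (400x640 bool, what is visible of it) and "box" ([centre column, centre row, width, height] in pixels, round what is visible of it).
The state is a dict: "time": time; "joint_positions": joint angles; "qvel": joint speeds; "joint_torque": joint torques, N m; "tool_pos": TCP position; "ee_rot": TCP orientation; "wrist_force": force on the tool from outside, world axes, zero at the start; "wrist_torque": the same for the moment, N m; "width": finger opening in m.
Only numpy, scipy, OpenCV 4.12 (cv2) and the standard library are available. Lean on these libraries where they do the work, as an engineer would, in place of code of your own. Each camera call takes 0.05 s, during which the arm holds its last target. There are 200 camera calls.

TASK

Set the tube-cutting jig for the next cut: with the fingertips, push the orange stop block along its rail until its spring plunger drops into the notch beside the red marker, and leave it clicked in there with the hand away. Only push the block: do not touch or pull up the black plunger knob on top, and leave the loose things around the jig where they are.

Things in the scene. Friction and masses are not known exactly. Their poses are not given: they have to be found in the camera images.
- jig: Fixed blue base plate 185 x 460 x 10 mm with a rail along its y (left seen from the robot; yaw within 0.3 rad). Origin at table height under the rail's middle; x to the far side. Rail 30 mm wide, top 30 mm above the table; notches 16 mm wide, 10 mm deep at y = -110, -55, 55, 110 mm. On the robot side a low trough; saw-guide posts 45 mm high at x -100 to -42, y 200 to 228 mm.
- marker_red: Red disc, 24 mm across, 12 mm high, fixed on the jig base beside the notch to use, at exactly that notch's y and at x = 66 mm in the jig's frame. Origin: centre of its underside, 10 mm above the table. Yellow, green and white discs stand likewise beside the other three notches, in an order that changes.
- block (a joint): Orange stop block's place (m) along the rail: the jig-frame y of its middle and plunger, -0.125 to 0.125 (end stops). It starts between the inner notches. It slides at 1 to 2 N. Coming into a notch the resistance vanishes and the block runs ahead of the finger, drawn the last 5 mm to the notch centre by itself. Pushed on with 5 to 8 N it climbs out and can go past to the next notch.
- index (a point): Point moving with the block, level with its middle along the rail, on the line of the marker discs (x = 66 mm in the jig's frame, 16 mm above the table): in a marker's notch it lies over that marker. A white line on the block's top points to it.
- end_left (a point): Middle of the block's flat vertical end face towards the jig's +y, straight above the rail, 48 mm above the table. The block is 90 mm long along the rail; across the rail it reaches from x = -75 to 46 mm. Above the rail each end face is free between 34 and 62 mm above the table.
- end_right (a point): The same on the end face towards the jig's -y, 90 mm from end_left.
- plunger (a joint): Height (m) of the spring plunger in the block: 0 while its round tip, 20 mm across, rides on the rail's flat top, about -0.005 when it has dropped into a notch, positive if it is pulled up by its knob (up to 0.012).
- knob: Black round knob of the plunger, 22 mm across, in the middle of the block's top, its own top 82 mm above the table while the plunger rides on the rail and 77 mm in a notch. Not to be touched. Origin on the block's axis, 61 mm above the table.
- pump: Loose red plastic bicycle pump lying beyond the jig, 247 mm long along its x, 32 mm thick, with a 70 mm cross handle; origin under its barrel's middle.
- bolt_tool: Loose flat steel chainring bolt tool lying on the robot side of the jig, 120 mm long along its x, 18 mm wide, 6 mm thick with two 10 mm pins; origin under its middle.
- bumper: Loose black hard silicone bumper standing on the robot side of the jig, 38 mm across, 24 mm high; origin under its middle.
- jar: Loose closed glass jar standing beyond the jig, 72 mm across, 95 mm high; origin under its middle.
- chainring: Loose dark steel chainring lying to the left, 130 mm across, 5 mm thick; origin under its centre.
- mug: Loose blue mug standing to the right, 76 mm across, 85 mm high; origin under its middle.

How it is judged:
At the end, for the whole second after the job is handed in: The block's index point is within 5 mm of the red marker's centre (seen from above), its plunger has dropped into that notch (at least 2.5 mm below riding height), the block is still, and the pump, bolt tool, bumper, jar, chainring and mug are within 20 mm of where they began (horizontal distance between index and marker_red below 0.005 m and value of joint plunger below -0.0025 m and velocity of joint block between -0.005 and 0.005 m/s and distance of each of pump, bolt_tool, bumper, jar, chainring, mug from where it was at the start of the episode below 0.02 m); the robot touches nothing.
It fails at once if the plunger was pulled up by its knob (value of joint plunger above 0.004 m).
It fails at once if the plunger knob was touched (contact force between knob and the fingers above 1 N or contact force between knob and the arm above 1 N).
It fails at once if a loose thing beside the jig was moved or lifted (distance of any of pump, bolt_tool, bumper, jar, chainring, mug from where it was at the start of the episode above 0.02 m).
It also fails if it takes over 38 s, if anything falls off the work surface, if the arm or the gripper's body presses on something with over 40 N, if the wrist force passes 120 N, or if a joint passes its speed limit or range.

## Working session

There is one attempt and no reset: what is moved stays moved. The work goes in short steps, Python scripts to look and compute and a tool call to move; the robot and the scene stay as the last step left them, time stands still between calls to the robot, and variables do not carry over. Pictures are saved under pics/ and viewed, about 8 in all and at most 12, crops included, and the job is handed in when it is done.

Besides the shell and the picture viewer there is one more tool, called after "Request:" by a JSON object that holds its "api" and its "payload". play_rows: Moves the arm, as the interface text tells. Its arguments: {"type":"object","properties":{"rows":{"type":"array"},"claw":{"type":"number"}},"required":["rows"]}

```bash
mkdir -p pics; cat > h.py <<'E'
import numpy as np, cv2
from bench import robot, eyes, finder
def ray(s,u,v):
    R=cv2.Rodrigues(np.array(s["rvec"],float))[0]; t=np.array(s["tvec"],float).ravel()
    d=R.T@np.array([(u-s["cx"])/s["fx"],(v-s["cy"])/s["fy"],1.]); return -R.T@t,d
def atz(s,u,v,z):
    c,d=ray(s,u,v); return c+d*(z-c[2])/d[2]
def proj(s,P):
    return cv2.projectPoints(np.atleast_2d(np.array(P,float)),np.array(s["rvec"],float),np.array(s["tvec"],float),np.array([[s["fx"],0,s["cx"]],[0,s["fy"],s["cy"]],[0,0,1.]]),None)[0].reshape(-1,2)
def save(s,n): cv2.imwrite(f"pics/{n}.png",s["frame"][:,:,::-1])
E
python3 - <<'E'
from h import *
for n in ("scene","side"):
    s=eyes.snapshot(n); save(s,n+"0")
    print(n,ray(s,320,200))
    for k,z in (("marker_red",.022),("block",.065),("knob",.08),("jig",.01),("index",.06),("mug",.04),("jar",.05),("pump",.016),("bolt_tool",.003),("bumper",.012),("chainring",.003)):
        for r in finder.silhouettes(s,k)[:2]:
            v,u=np.nonzero(r["pixels"]); print(k,round(r["conf"],2),np.round(r["box"]),atz(s,u.mean(),v.mean(),z).round(3))
print(robot.get_obs())
E
```

```text
scene (array([1.32345944, 0.27396618, 1.03037821]), array([-0.61385988, -0.20074441, -0.76349663]))
marker_red 0.38 [279. 233.   9.  11.] [ 0.652 -0.058  0.022]
block 0.7 [275. 202.  49.  51.] [ 0.588 -0.085  0.065]
index 0.63 [278. 203.  50.  50.] [ 0.583 -0.087  0.06 ]
mug 0.64 [172. 147.  43.  41.] [ 0.485 -0.459  0.04 ]
jar 0.67 [191. 230.  33.  43.] [ 0.732 -0.257  0.05 ]
pump 0.89 [279. 263.  97.  54.] [ 0.722 -0.021  0.016]
bolt_tool 0.8 [248. 156.  38.  11.] [ 0.408 -0.252  0.003]
bumper 0.51 [279. 265.  96.  52.] [ 0.72  -0.017  0.012]
bumper 0.48 [324. 184.   9.  11.] [ 0.439 -0.004  0.012]
chainring 0.62 [489. 247.  52.  42.] [0.503 0.453 0.003]
side (array([ 0.22662274, -0.75867782,  0.56326267]), array([ 0.3227791 ,  0.80592306, -0.49629868]))
marker_red 0.41 [369. 266. 146. 134.] [ 0.553 -0.192  0.022]
marker_red 0.28 [286. 239.  12.  11.] [ 0.429 -0.028  0.022]
block 0.66 [346. 237.  63.  44.] [ 0.546 -0.13   0.065]
jig 0.95 [369. 267. 150. 133.] [ 0.561 -0.18   0.01 ]
jig 0.54 [348. 240.  69.  50.] [ 0.582 -0.061  0.01 ]
index 0.74 [398. 364.  70.  68.] [ 0.48  -0.464
[... 466 characters left out ...]
': 1.2, 'joint_positions': array([-1.03088703e-01,  8.72186381e-02,  1.37069742e+00, -2.38564232e-06,
        1.68356980e+00, -1.03099261e-01]), 'qvel': array([ 1.37458605e-03,  7.30482559e-04, -4.30885330e-04,  1.20424034e-04,
       -1.25101631e-03,  2.08905810e-05]), 'joint_torque': array([-8.64210983e-05, -3.40039444e+01, -3.02605212e+01,  7.15981820e-02,
        2.36469624e-02,  2.37317954e-05]), 'tool_pos': array([ 5.50029412e-01, -2.25064379e-06,  2.19496992e-01]), 'ee_rot': array([3.14148667e+00, 1.33489894e-05, 1.57080662e+00]), 'wrist_force': array([-0.96134895,  0.77223051,  0.25724204]), 'wrist_torque': array([-0.05830494,  0.01751869,  0.0114664 ]), 'width': 0.09380091430686384}
```

```bash
python3 - <<'E'
import cv2,numpy as np
a=cv2.imread("pics/scene0.png")[110:310,150:430]; b=cv2.imread("pics/side0.png")[160:370,230:480]
cv2.imwrite("pics/c1.png",cv2.resize(a,None,fx=2.85,fy=2.85,interpolation=2)); cv2.imwrite("pics/c2.png",cv2.resize(b,None,fx=2.8,fy=2.8,interpolation=2))
E
```

```text
(no output)
```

View pics/c1.png

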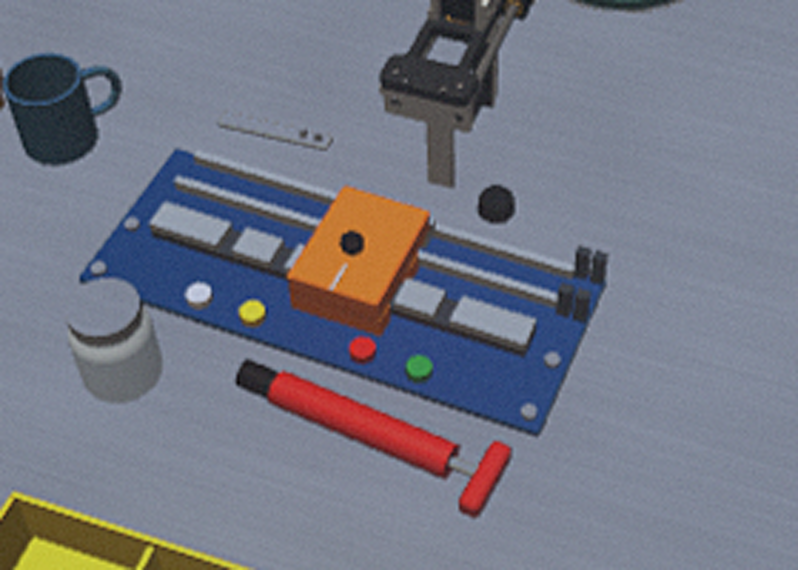

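View pics/c2.png

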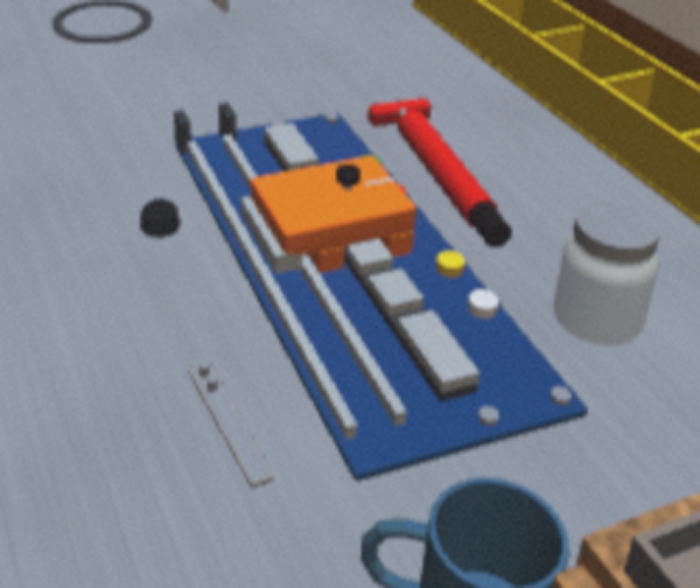

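```bash
cat > jig.py <<'E'
from h import *
from scipy.optimize import least_squares
# approx pixel centres of the marker tops, from the crops
sc={-110:(199,291),-55:(252,309),55:(362,346),110:(420,365)}
sd={-55:(451,260),-110:(484,299)}
S={}
obs=[]
for n,m,o,k in (("scene",sc,(150,110),2.85),("side",sd,(230,160),2.8)):
    s=eyes.snapshot(n); S[n]=s
    for y,(a,b) in m.items(): obs.append((s,y/1e3,np.array([a/k+o[0],b/k+o[1]])))
def W(p,x,y,z): c,q=np.cos(p[2]),np.sin(p[2]); return [p[0]+c*x-q*y,p[1]+q*x+c*y,z]
f=lambda p: np.concatenate([proj(s,W(p,.066,y,.022))[0]-uv for s,y,uv in obs])
r=least_squares(f,[.58,-.1,0]); p=r.x
print("jig",p.round(4),"res px",r.fun.reshape(-1,2).round(1).tolist())
print("red",W(p,.066,.055,.022))
# knob location
def blk(p,y,z,x=0): return W(p,x,y,z)
kn=[]
for n,uv,o,k in (("scene",(352,240),(150,110),2.85),("side",(348,173),(230,160),2.8)):
    w=atz(S[n],uv[0]/k+o[0],uv[1]/k+o[1],.080)
    d=w[:2]-p[:2]; c,q=np.cos(p[2]),np.sin(p[2]); print(n,"knob in jig",c*d[0]+q*d[1],-q*d[0]+c*d[1])
E
python3 jig.py
```

```text
jig [ 0.5791 -0.1134 -0.0413] res px [[-0.8, 0.2], [-0.5, 0.1], [-0.4, -0.2], [-0.7, -0.3], [-0.7, -1.2], [-0.7, -1.0]]
red [np.float64(0.647326620033778), np.float64(-0.061188938685345105), 0.022]
scene knob in jig 0.0005571200508616642 0.019925003896255105
side knob in jig -0.001118995336089701 0.011578289422117796
```

Request:
{"api": "play_rows", "payload": {"rows": [{"linear": [-2.4,0.3,0],"spin": 0},{"linear": [-2.7,0.4,0],"spin": 0},{"linear": [-2.7,0.4,0],"spin": 0},{"linear": [-2.7,0.4,0],"spin": 0},{"linear": [-2.7,0.4,0],"spin": 0},{"linear": [-2.7,0.4,0],"spin": 0},{"linear": [-2.9,0.3,0],"spin": 0},{"linear": [0,0,2.5],"spin": 0},{"linear": [0,0,2.5],"spin": 0},{"linear": [0,0,2.5],"spin": 0},{"linear": [0,0,2.5],"spin": 2.4},{"linear": [0,0,0],"spin": 0}], "claw": 0}}

```text
time: 2.3
tool_pos: [0.5726, -0.1868, 0.1129]
ee_rot: [-3.131, -0.004, 1.528]
wrist_force: [-0.9, 0.7, -0.7]
width: 0.0171
```

Request:
{"api": "play_rows", "payload": {"rows": [{"linear": [0,0,2],"spin": 0},{"linear": [0,0,2],"spin": 0},{"linear": [0,0,1.2],"spin": 0},{"linear": [0,0,1],"spin": 0},{"linear": [0,0,0],"spin": 0},{"linear": [0,0,0],"spin": 0},{"linear": [0,0,0],"spin": 0}]}}

```text
time: 2.88
tool_pos: [0.5769, -0.1883, 0.059]
ee_rot: [3.139, 0.001, 1.529]
wrist_force: [0.4, 0.7, -0.4]
width: 0.0007
```

```bash
python3 - <<'E'
from h import *
o=robot.get_obs(); print(o["tool_pos"],o["ee_rot"],o["wrist_force"],o["width"])
w=eyes.snapshot("wrist"); s=eyes.snapshot("side")
print(w["mount"],w["fx"],w["cx"],w["cy"])
a=cv2.resize(s["frame"][180:320,260:460],(800,560),interpolation=2)
cv2.imwrite("pics/s2.png",a[:,:,::-1]); save(w,"w2")
E
```

```text
[ 0.57691611 -0.18834827  0.05899682] [3.13931258e+00 8.76176382e-04 1.52913801e+00] [ 0.36577704  0.72153705 -0.42722669] 0.0006696766669092714
[[ 1.31043988e-04 -9.57872177e-01 -2.87194840e-01  8.49306593e-02]
 [ 9.99999890e-01  2.55060943e-04 -3.94407530e-04  8.01867433e-04]
 [ 4.51044186e-04 -2.87194757e-01  9.57872104e-01 -1.65450260e-01]
 [ 0.00000000e+00  0.00000000e+00  0.00000000e+00  1.00000000e+00]] 309.70691628693146 315.6457738776018 196.81022947124805
```

View pics/s2.png

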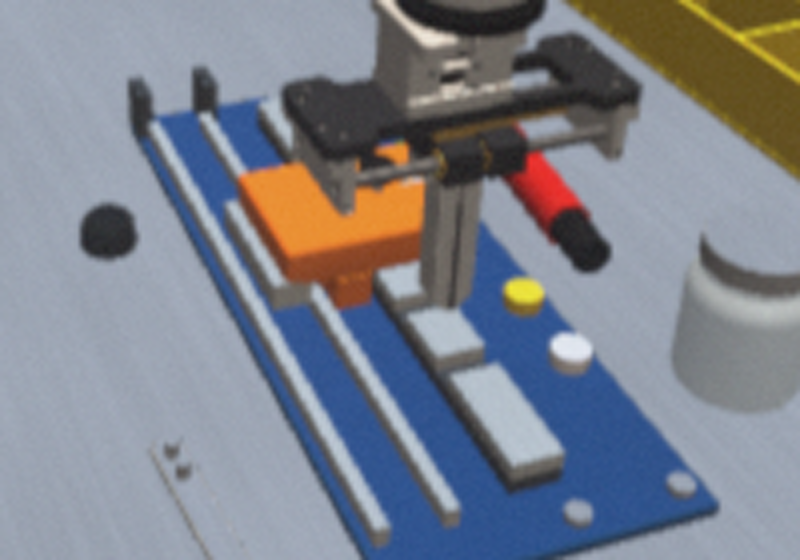

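View pics/w2.png

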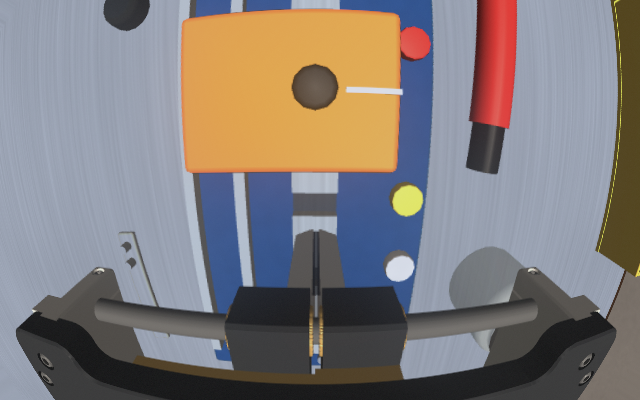

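```bash
cat > wr.py <<'E'
from h import *
from scipy.spatial.transform import Rotation as Ro
def wat(w,o,u,v,z):
    x,y=u-w["cx"],v-w["cy"]; r=np.hypot(x,y); t=r/w["fx"]
    d=np.array([np.sin(t)*x/r,np.sin(t)*y/r,np.cos(t)]); M=np.array(w["mount"])
    R=Ro.from_euler("xyz",o["ee_rot"]).as_matrix()
    c=R@M[:3,3]+o["tool_pos"]; d=R@M[:3,:3]@d
    return c+d*(z-c[2])/d[2]
def fit(P):  # markers: list (jig y, world xy)
    a=P[-1][1][:2]-P[0][1][:2]; a=a*np.sign(P[-1][0]-P[0][0]); a/=np.linalg.norm(a); return a
E
python3 - <<'E'
from wr import *
o=robot.get_obs(); w=eyes.snapshot("wrist")
T=np.array(o["tool_pos"])
R=wat(w,o,415,42,.022);Y=wat(w,o,407,199,.022);Wh=wat(w,o,399,265,.022)
print(R,Y,Wh,np.linalg.norm(R-Y),np.linalg.norm(Y-Wh))
a=(R-Wh)[:2];a/=np.linalg.norm(a);print("yaw",np.arctan2(-a[0],a[1]))
f=lambda P:round(float((P[:2]-R[:2])@a+.055),4)
n=np.array([a[1],-a[0]])
print("tool jig y",f(T),"x",(T[:2]-R[:2])@n+.066)
for z in(.062,.066):print(z,"line",f(wat(w,o,390,92,z)),"near edge",f(wat(w,o,315,172,z)),"far edge",f(wat(w,o,315,11,z)))
print("knob",f(wat(w,o,315,87,.082)))
E
```

```text
[ 0.64913355 -0.05991264  0.022     ] [ 0.64312592 -0.16863826  0.022     ] [ 0.64025606 -0.22143861  0.022     ] 0.10889146592987028 0.052878282694840545
yaw -0.054904906506424926
tool jig y -0.0772 x 0.0010011949857310354
0.062 line 0.0169 near edge -0.0272 far edge 0.0595
0.066 line 0.0167 near edge -0.0263 far edge 0.0582
knob 0.0167
```

Request:
{"api": "play_rows", "payload": {"rows": [{"linear": [1,0,0],"spin": 0},{"linear": [1.2,0,0],"spin": 0},{"linear": [1,0,0],"spin": 0},{"linear": [0.4,0,0],"spin": 0},{"linear": [0.3,0,0],"spin": 0},{"linear": [0.3,0,0],"spin": 0},{"linear": [0.3,0,0],"spin": 0},{"linear": [0.3,0,0],"spin": 0},{"linear": [0.3,0,0],"spin": 0},{"linear": [0.3,0,0],"spin": 0},{"linear": [0.3,0,0],"spin": 0},{"linear": [0,0,0],"spin": 0}]}}

```text
time: 4.03
tool_pos: [0.5785, -0.1301, 0.0575]
ee_rot: [3.141, -0.001, 1.529]
wrist_force: [0.1, -0.1, 0.0]
width: 0.0004
```

```bash
cat > look.py <<'E'
from wr import *
import sys
o=robot.get_obs(); w=eyes.snapshot("wrist"); save(w,sys.argv[1])
f=w["frame"].astype(int); h=cv2.cvtColor(w["frame"],cv2.COLOR_RGB2HSV)
print("t",o["time"],o["tool_pos"].round(4),o["wrist_force"].round(1))
# tool x axis ~ jig y: rows -> positions relative to tool, along a
a=np.array([.049,.9988])
orange=((h[...,0]>=8)&(h[...,0]<=22)&(h[...,1]>150)&(h[...,2]>140)).astype(np.uint8)
n,L,st,c=cv2.connectedComponentsWithStats(orange); i=1+st[1:,4].argmax(); print("block box",st[i])
m=L[:,280]==i; v=np.nonzero(m)[0]; print("near edge row@280",v.max(),"jig y rel tool",(wat(w,o,280,v.max()+.5,.062)[:2]-o["tool_pos"][:2])@a)
E
python3 look.py w3
```

```text
t 4.0333 [ 0.5785 -0.1301  0.0575] [ 0.1 -0.1  0. ]
block box [  183    79   219   160 31202]
near edge row@280 237 jig y rel tool 0.012262020392618263
```

View pics/w3.png

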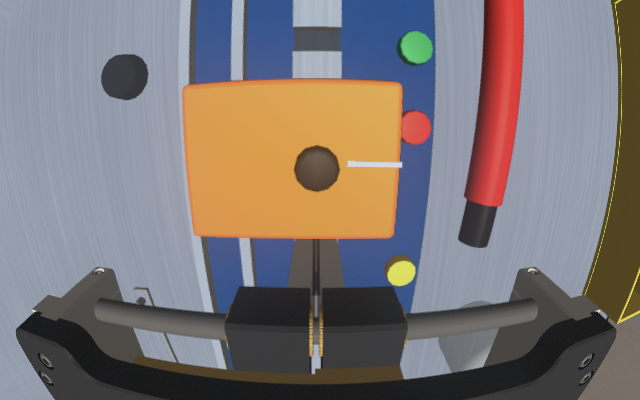

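```bash
cat > gap.py <<'E'
from wr import *
import sys
o=robot.get_obs(); w=eyes.snapshot("wrist"); a=np.array([.049,.9988])
h=cv2.cvtColor(w["frame"],cv2.COLOR_RGB2HSV)
m=(((h[...,0]<5)|(h[...,0]>174))&(h[...,1]>140)&(h[...,2]>110)).astype(np.uint8); m[:,440:]=0; m[:,:400]=0
n,L,st,c=cv2.connectedComponentsWithStats(m); i=1+st[1:,4].argmax()
wl=(h[:,350:398,1]<90)&(h[:,350:398,2]>150)
orange=(h[:,280,0]>=8)&(h[:,280,0]<=22)&(h[:,280,1]>150)&(h[:,280,2]>140)
e=np.nonzero(orange)[0]; wl[:e.min()+4]=0; wl[e.max()-4:]=0
v,u=np.nonzero(wl)
print("t",o["time"],o["tool_pos"].round(4),o["wrist_force"].round(1))
print("red box",st[i],"line px",u.mean()+350,v.mean(),len(v))
s=(st[i][1]+st[i][3]/2) 
R=wat(w,o,st[i][0]+st[i][2]/2,s,.020)
for z in (.062,.066):
  Li=wat(w,o,u.mean()+350,v.mean(),z); Ed=wat(w,o,280,e.max()+.5,z)
  print(z,"line-red mm",1e3*(Li-R)[:2]@a,"edge-tool mm",1e3*((Ed[:2]-o["tool_pos"][:2])@a))
E
python3 gap.py
```

```text
t 4.0833 [ 0.5785 -0.1301  0.0574] [-0.2 -0.8  0.4]
red box [402 111  29  34 807] line px 374.1705685618729 164.02006688963212 299
0.062 line-red mm -17.925684218233343 edge-tool mm 12.282304349819547
0.066 line-red mm -17.192610647196855 edge-tool mm 14.081272221798349
```

Request:
{"api": "play_rows", "payload": {"rows": [{"linear": [0.2,0,0],"spin": 0},{"linear": [0.2,0,0],"spin": 0},{"linear": [0.2,0,0],"spin": 0},{"linear": [0.2,0,0],"spin": 0},{"linear": [0.2,0,0],"spin": 0},{"linear": [0.2,0,0],"spin": 0},{"linear": [0,0,0],"spin": 0},{"linear": [0,0,0],"spin": 0}]}}

```text
time: 4.8
tool_pos: [0.5788, -0.1182, 0.0575]
ee_rot: [-3.141, -0.001, 1.529]
wrist_force: [-0.1, 0.0, 0.0]
width: 0.0001
```

```bash
python3 gap.py
```

```text
t 4.8 [ 0.5788 -0.1182  0.0575] [-0.1  0.   0. ]
red box [401 128  29  34 793] line px 373.0878378378378 161.63175675675674 296
0.062 line-red mm -4.974624187450249 edge-tool mm 13.499503078616037
0.066 line-red mm -4.272438769591238 edge-tool mm 15.268856442793059
```

Request:
{"api": "play_rows", "payload": {"rows": [{"linear": [0.1,0,0],"spin": 0},{"linear": [0.1,0,0],"spin": 0},{"linear": [0,0,0],"spin": 0},{"linear": [0,0,0],"spin": 0}]}}

```text
time: 5.18
tool_pos: [0.579, -0.1169, 0.0575]
ee_rot: [3.142, -0.0, 1.529]
wrist_force: [0.3, 0.4, 0.3]
width: 0.0006
```

```bash
python3 gap.py
```

```text
t 5.1833 [ 0.579  -0.1169  0.0575] [0.3 0.4 0.3]
red box [401 130  29  34 774] line px 372.7310126582278 155.6360759493671 316
0.062 line-red mm -0.30033588254106425 edge-tool mm 16.620193261986955
0.066 line-red mm 0.32603622515565256 edge-tool mm 18.317142381026866
```

Request:
{"api": "play_rows", "payload": {"rows": [{"linear": [-1,0,0],"spin": 0},{"linear": [-1.5,0,0],"spin": 0},{"linear": [-1.5,0,0],"spin": 0},{"linear": [0,0,-2],"spin": 0},{"linear": [0,0,-2.5],"spin": 0},{"linear": [0,0,-2.5],"spin": 0},{"linear": [0,0,-2],"spin": 0},{"linear": [0,0,-1],"spin": 0},{"linear": [0,0,0],"spin": 0},{"linear": [0,0,0],"spin": 0},{"linear": [0,0,0],"spin": 0}]}}

```text
time: 6.15
tool_pos: [0.5764, -0.1573, 0.1555]
ee_rot: [-3.139, -0.001, 1.528]
wrist_force: [-0.1, -0.6, 0.2]
width: 0.0005
```

```bash
python3 gap.py; python3 - <<'E'
from wr import *
a=cv2.imread
s=eyes.snapshot("side"); o=robot.get_obs(); w=eyes.snapshot("wrist")
A=cv2.resize(s["frame"][150:350,240:480],(480,400),interpolation=2)
B=w["frame"][:, 120:440]
cv2.imwrite("pics/f.png",np.hstack([A,B])[:,:,::-1])
E
```

```text
t 6.15 [ 0.5764 -0.1573  0.1555] [-0.1 -0.6  0.2]
red box [430  57  10  92 443] line px 361.0695652173913 89.24347826086957 115
0.062 line-red mm 6.38254029649216 edge-tool mm 56.53843875100406
0.066 line-red mm 6.141275449261504 edge-tool mm 56.97480670002006
```

View pics/f.png

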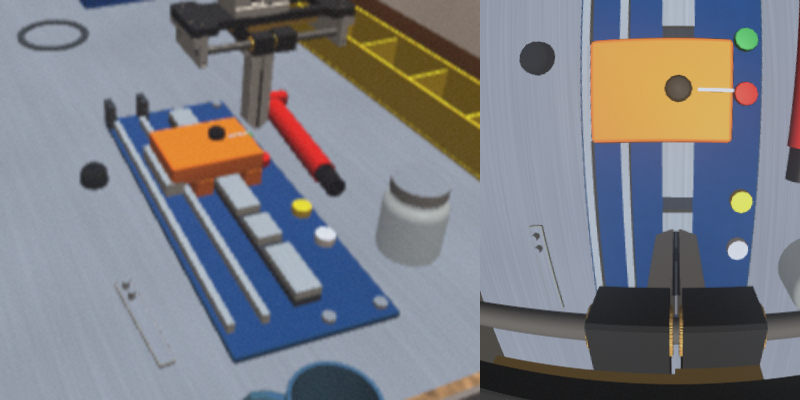

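```bash
sed -i 's/m\[:,440:\]=0; m\[:,:400\]=0/m[:,402:]=0; m[:,:370]=0/; s/350:398/335:370/g; s/+350/+335/g' gap.py; python3 gap.py
```

```text
t 6.3 [ 0.5764 -0.1568  0.1554] [ 0.8  0.6 -0.7]
red box [374  82  24  23 423] line px 352.7185185185185 89.41481481481482 135
0.062 line-red mm 0.03480162980044597 edge-tool mm 55.70028057558559
0.066 line-red mm -0.20128036413928024 edge-tool mm 56.14914747804902
```

```bash
python3 -c "
from bench import robot
print(robot.close_job())"
```

```text
the job is handed in; nothing more can be done
None
```

I pushed the orange block with closed fingertips on its right end face, about 38 mm towards jig +y. It ran ahead of the finger into the notch beside the red marker. I then backed the hand off and raised it about 10 cm, and handed the job in at about 6.3 s.

- **Position:** the last wrist-camera check put the block's white line within about 0.3 mm of the red marker, with no change after the hand withdrew.
- **Click:** the block moved about 4.7 mm while the finger moved 1.3 mm, which fits it being drawn in. I did not measure the plunger or knob height directly.
- **Surroundings:** the final picture shows the pump, bolt tool, bumper, jar, chainring and mug as far as they are in view, with no visible change. I did not measure their positions again. The wrist force stayed around 1 N or less whenever I read it, and I kept the fingers clear of the knob.
- **Disagreement:** one check after the retreat read about 6 mm off. It had picked up the pump as the red marker. I limited the search to the marker and the repeat gave about 0 mm.

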